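# Glue-up of a doll's drawer in a one-hand bar clamp

## Task

The painted front of the doll's drawer in front of the clamp has just been glued on: slide the drawer flat across the table, without lifting it, into the open mouth of the bar clamp until its middle is under the bar and it sits square between the jaws. Then pump the clamp's trigger against its grip, letting it spring back after each squeeze, until the jaw has closed on the drawer and its soft pad is clearly pressed in a little, but stop there so the thin wood is not crushed; move the jaw by the trigger alone, never by pushing the jaw or bar. Finish while still holding the trigger squeezed, so that the pressure stays on, and leave everything else on the table where it is.

Things in the scene. Friction and masses are not known exactly. Their poses are not given: they have to be found in the camera images.
- drawer_mid (a point): Middle of the freshly glued doll's drawer, half-way up (22.5 mm above its underside). An open-topped light wooden box, 120 mm long (its x axis) by 80 mm (its y axis) by 45 mm high, walls 5 to 7 mm, about 0.13 to 0.25 kg; its long -y side is the white painted front. It stands flat on the table. z axis up.
- drawer: The same drawer; origin in the middle of its underside, axes as for drawer_mid.
- clamp: Orange-black one-hand bar clamp, fixed to the table grip-up in a plywood saddle. Origin on the table under the bar: a seated drawer has its middle here, its long side along the clamp's x. x: level, across the bar, away from the robot (a drawer slides in along it from the robot's side; the mouth is open on both x sides). y: along the bar towards the grip. z up. Positions below are in this frame.
- fixed_pad (a point): Middle of the face of the fixed jaw's pad, at clamp y = +40 mm, 29 mm above the table, facing -y. Jaws and pads are 28 to 30 mm wide in x and hang down to z = 8 mm. Behind it the black casing: 34 mm wide, y 56 to 156 mm, top at z = 99 mm; the plywood saddle under it is 70 mm wide, y 88 to 156 mm.
- clamp_bar: The steel bar (8 mm wide, z 62 to 86 mm with its teeth, passing over the drawer and out behind the casing to y = 340 mm at most) with the black and orange moving jaw (24 mm thick, top at z = 100 mm) and its soft pad on the -y end. Slides as one piece along the clamp's +y when the trigger is pumped; a ratchet keeps it from sliding back.
- pad_face (a point): Middle of the face of the soft grey pad (28 wide, 42 high, 16 mm thick) on the moving jaw, 29 mm above the table, on the -y side of the mouth, facing +y. The mouth starts 17 to 27 mm wider than the drawer's 80 mm; the pad comes towards +y as the trigger is pumped.
- jaw_pad (a joint): How far the moving jaw's soft pad is pressed in, m: 0 untouched, 0.010 flat. It yields 1 mm per 3.5 N, so it tells the clamping force; the drawer is crushed at 30 N (8.6 mm).
- trigger (a joint): Trigger angle, rad: 0 released (it springs back by itself), 0.16 squeezed home. One full squeeze and release moves the jaw about 5 mm (ratchet teeth 2.5 mm); a squeeze of less than half the travel may move it not at all. Squeezing takes 3 to 12 N at mid-trigger. Squeezed home, the jaw stands up to 1 mm farther than after release.
- trigger_mid (a point): Middle of the trigger: an orange blade with a black face, 22 mm wide (x), 10 mm thick (y), on the -y side of the grip, top 168 mm above the table. This point is 111 mm above its hinge pin (y = 112, z = 36 mm). Released it leans 0.16 rad away from the grip, this point 18 mm farther out; squeezed home it is upright, front face at y = 107 mm, 5 mm left between it and the grip.
- grip_mid (a point): Middle of the upright orange grip, at clamp y = 132 mm, 147 mm above the table. The grip is fixed, 26 mm wide (x), 20 mm deep (y 122 to 142 mm; the thin back strap behind it is for looks only), its top 178 mm above the table. Outer span over trigger and grip at this height: about 53 mm released, 35 mm squeezed home.
- spare_drawer: A second, finished drawer of the same size; leave it alone.
- glue_bottle: White and yellow glue bottle with an orange nozzle, 48 mm across, 140 mm tall, near the moving jaw; leave it alone.
- mallet: Wooden mallet lying on the table, 210 mm long, head 55 mm across; leave it alone.
- varnish_tin: Round tin with a green label, 72 mm across, 75 mm tall; leave it alone.
- toy_cup: Small blue toy cup, 60 mm across, 48 mm tall; leave it alone.
- toy_drum: Red toy drum with wooden hoops, 115 mm across, 74 mm tall; leave it alone.
- doll_chair: Doll's chair, 90 mm wide, 185 mm tall; leave it alone.
Things that resemble listed ones, but are neither listed nor needed, are in the scene too. Leave any green, purple or red look-alike of the drawer alone.

How it is judged:
On the way, in this order (a step that is already met when the one before it is completed fails the run):
1. the drawer stands in the open clamp: its middle under the bar (within 15 mm), square (within 0.1 rad), between the jaws and not yet pressed (x of drawer_mid in the frame of clamp between -0.015 and 0.015 m and y of drawer_mid in the frame of clamp between -0.03 and 0.004 m and angle between the x axis of drawer_mid and the x axis of clamp, either way round below 0.1 rad and value of joint jaw_pad below 0.0006 m), for 0.2 s.
2. the jaw, pumped up by the trigger, presses on the drawer (contact force between clamp_bar and drawer above 3 N and value of joint jaw_pad above 0.0008 m), for 0.2 s.
At the end, for the whole second after the job is handed in: Drawer flat on the table, square to the clamp (0.1 rad), its middle under the bar (15 mm) and against the fixed pad (4 mm); the moving jaw presses it with 3 to 30 N; the fingers still hold the trigger squeezed (over 0.04 rad, over 1.5 N) and nothing of the robot touches the drawer (x of drawer_mid in the frame of clamp between -0.015 and 0.015 m and y of drawer_mid in the frame of clamp between -0.004 and 0.004 m and angle between the x axis of drawer_mid and the x axis of clamp, either way round below 0.1 rad and angle between drawer's own z axis and vertical below 0.05 rad and contact force between clamp_bar and drawer between 3 and 30 N and value of joint trigger above 0.04 rad and contact force between the fingers and trigger above 1.5 N and contact force between the arm and drawer below 0.5 N and linear speed of drawer below 0.01 m/s); the arm keeps its last pose, push and grip.
It fails at once if the drawer is crushed: the moving jaw presses with more than 30 N (contact force between clamp_bar and drawer above 30 N).
It fails at once if the drawer is lifted or tipped (height (world z) of drawer above 0.015 m or angle between drawer's own z axis and vertical above 0.2 rad).
It fails at once if the robot pushes the moving jaw or the bar (more than 3 N) in place of the trigger (contact force between any of the arm, the fingers and clamp_bar above 3 N).
It fails at once if another thing on the table is moved more than 25 mm (distance of any of spare_drawer, glue_bottle, mallet, varnish_tin, toy_cup, toy_drum, doll_chair from where it was at the start of the episode above 0.025 m).
It also fails if it takes over 67 s, if anything falls off the work surface, if the arm or the gripper's body presses on something with over 40 N, if the wrist force passes 120 N, or if a joint passes its speed limit or range.

## Robot

A 6-joint arm with a two-finger parallel gripper is mounted at the origin on the work surface. World frame = base frame: x ahead of the robot, y to its left, z up, the work surface at z = 0. Lengths are in m, angles in rad, forces in N, time in s.
With the tool pointing down it reaches from about 0.325 to 0.9 m from the base axis. Payload 3.5 kg.
Tool frame: the origin (TCP) lies midway between the tips of the shut fingers; the grasp point (between the pads) lies 19 mm behind it; z points along the fingers, y is the line along which they close (so a half turn about z gives the same grasp; the last joint's range is limited). The gripper opens to 85 mm and grips with 20 to 120 N. Pads are 22 mm wide; open, the fingers measure 114 mm over their backs; the gripper's body (76 mm by 85 mm) begins 54 mm behind the grasp point. The pads swing forward as they close: fully open they stand 13 mm farther back than shut.
Start: joints at [-1.44, 0.276, -0.026, 1.268, 0, 1.467], TCP at [0.145, -0.608, 0.231] pointing down, gripper open.
Joint ranges: [-3.12, 3.12], [-0.85, 1.88], [-1.08, 1.24], [-1.95, 2.15], [-1.57, 1.53], [-3.14, 3.14]. Speed limits (rad/s): [2.57, 2.57, 3.14, 3.14, 3.14, 3.14].

## Interface

Orientations are given as a unit quaternion [w, x, y, z].
In Python, from plant import robot, vision, workorder gives the robot as it stands.
- The arm moves only by the tool carry_out, never from a script. Its argument "targets" is a list of rows, each a list of 5 numbers: the opening, from 0 (shut) to 1 (fully open), then the shift along the tool's x, y, z in mm, then the turn about the tool's z in degrees. A call has 1 to 10 rows; each row shifts and turns the commanded pose from where the row before left it, along the tool's axes as they then stand; what a row does not reach is not made up. A row lasts 1/12 s, in which the tool goes at most 41.7 mm and 7.16 degrees, less where a joint would pass 70% of its speed; a pose out of reach is approached as far as the arm can. A call with a gripper value outside its range is refused whole. The fingers move at their own pace and stop on an object; "newtons" is the grip in N (left out, the last holds). Time passes only in rows, so rows that do not move let the fingers close. It gives the time, the measured TCP pose, the force, the opening and the grip force at its end, in the units of the state.
- robot.observe(): the state, without advancing time (a new reading comes with each control period).
- vision.capture(name): name is "side" or "top"; returns a dict with "pixels" (384x512x3 uint8, red, green, blue), "intrinsics" (3x3 intrinsics, pixels), "eye" and "orientation" of the camera in the world. Camera axes: x right, y down, z forward; pixel columns grow to the right and rows downward; lengths in m; the calibration is good to about 2 mm. A picture is of the moment at which its call begins. There is no depth.
- workorder.job_done(): hands the job in; it is judged then, once.
The state is a dict: "clock": time; "joints": joint angles; "joint_vel": joint speeds; "joint_torque": joint torques, N m; "tcp_pos": TCP position; "tcp_rot": TCP orientation; "wrist_force": force on the tool from outside, world axes, zero at the start; "moment": the same for the moment, N m; "width": opening from 0.0 (shut) to 1.0 (fully open); "finger_force": force on a finger pad.
Only numpy, scipy, OpenCV 4.12 (cv2) and the standard library are available. Lean on these libraries where they do the work, as an engineer would, in place of code of your own. Each camera call takes 0.05 s, during which the arm holds its last target. There are 200 camera calls.

## Working session

There is one attempt and no reset: what is moved stays moved. The work goes in short steps, Python scripts to look and compute and a tool call to move; the robot and the scene stay as the last step left them, time stands still between calls to the robot, and variables do not carry over. Pictures are saved under pics/ and viewed, at most 10 in all, crops included, and the job is handed in when it is done.

Besides the shell and the picture viewer there is one more tool, called after "Call:" in YAML: its name, and indented under it one key for each argument. carry_out: Moves the arm, as the interface text tells. Its arguments: {"type":"object","properties":{"targets":{"type":"array","items":{"type":"array","items":{"type":"number"}}},"newtons":{"type":"number"}},"required":["targets"]}

```bash
mkdir -p pics
cat > h.py <<'E'
import numpy as np, cv2
from scipy.spatial.transform import Rotation as R
from plant import robot, vision, workorder
def cap(n):
    c=vision.capture(n); q=c["orientation"]; q=np.array(q)
    M=q if q.shape==(3,3) else R.from_quat(np.r_[q[1:],q[0]]).as_matrix()
    return c["pixels"],np.array(c["intrinsics"]),np.array(c["eye"]),M
def ray(px,K,M):
    px=np.atleast_2d(px).astype(float)
    return (M@np.linalg.inv(K)@np.c_[px,np.ones(len(px))].T).T
def plane(px,z,K,e,M):
    d=ray(px,K,M); return e+d*((z-e[2])/d[:,2])[:,None]
def proj(P,K,e,M):
    p=K@M.T@(np.atleast_2d(P)-e).T; return (p[:2]/p[2]).T
def save(im,f): cv2.imwrite('pics/'+f,im[...,::-1])
E
python3 - <<'E'
from h import *
for n in("side","top"):
    im,K,e,M=cap(n); np.savez(n,im=im,K=K,e=e,M=M); save(cv2.resize(im,(800,600)),n+'0.png'); print(n,K.tolist(),e,M.round(3).tolist())
print(robot.observe())
E
```

```text
side [[457.0545536912929, 0.0, 250.92532476629833], [0.0, 457.0545536912929, 195.47203005793148], [0.0, 0.0, 1.0]] [-0.08143415  1.08970197  0.89775101] [[-0.881, -0.267, 0.391], [-0.473, 0.464, -0.749], [0.018, -0.845, -0.535]]
top [[376.1735274373381, 0.0, 253.30210494254925], [0.0, 376.1735274373381, 191.7422406112602], [0.0, 0.0, 1.0]] [ 4.27716870e-01 -1.26497695e-04  1.31042115e+00] [[-0.011, -0.999, 0.052], [-1.0, 0.011, -0.006], [0.006, -0.052, -0.999]]
{'clock': 0.1, 'joints': array([-1.44042498e+00,  2.77075355e-01, -2.77559737e-02,  1.26801819e+00,
        2.61333260e-05,  1.46738443e+00]), 'joint_vel': array([ 3.05063023e-05, -2.48923978e-03,  5.16324462e-03, -1.35690582e-04,
        5.89186513e-04,  5.98394829e-04]), 'joint_torque': array([ 7.34160913e-04, -4.46706069e+01,  2.96129233e+01,  8.39312619e-03,
       -5.39952543e-05, -1.00819534e-06]), 'tcp_pos': array([ 0.14468393, -0.60728506,  0.23025433]), 'tcp_rot': array([-1.02667865e-03,  9.93175428e-01,  1.16625537e-01, -7.72341446e-07]), 'wrist_force': array([ 0.32204685,  0.05147421, -0.5261636 ]), 'moment': array([-0.00406012,  0.01767035, -0.00899531]), 'finger_force': 0.0, 'width': 0.9984800446470231}
```

View pics/side0.png

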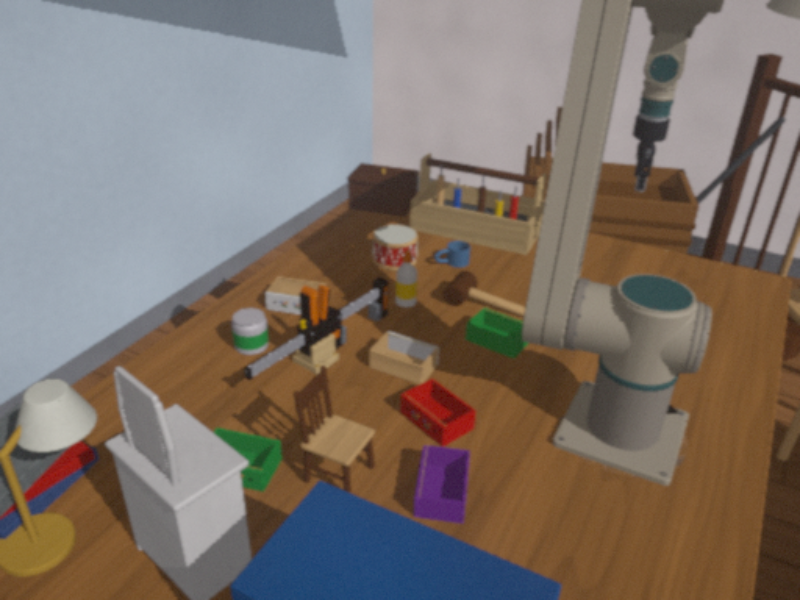

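View pics/top0.png

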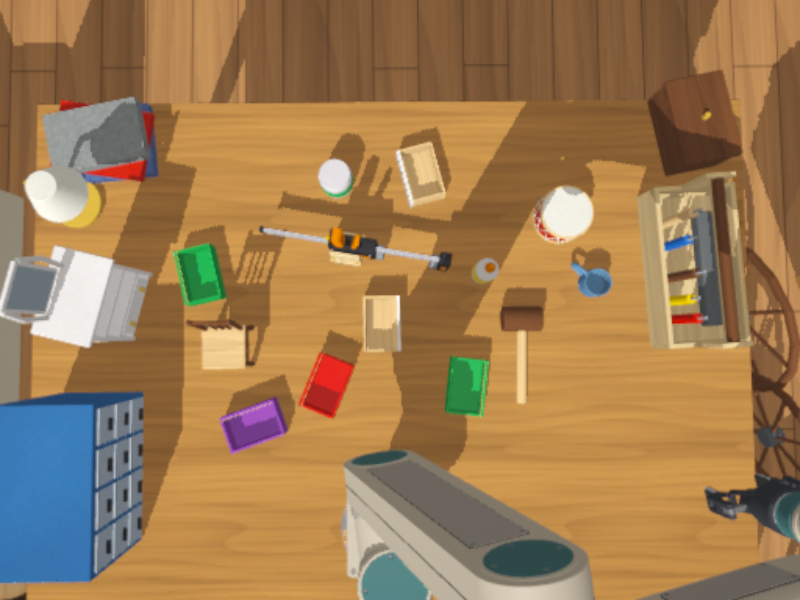

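The side view shows the clamp at (320,330) and the light-wood drawer in front of it at (404,357). In the top view (800x600) there are two light-wood drawers. The one at (381,323) has its white front on the right and stands on the robot's side of the clamp mouth, so it fits. The one at (421,174) lies behind the clamp and is the spare. The red, green and purple boxes are decoys. I'll confirm in one enlarged crop.

Run:
```python
from h import *
d=np.load('top.npz'); im=d['im']
c=im[85:235,160:330]; save(cv2.resize(c,None,fx=4,fy=4,interpolation=cv2.INTER_CUBIC),'c1.png')
d=np.load('side.npz'); im=d['im']
c=im[170:260,150:300]; save(cv2.resize(c,None,fx=5,fy=5,interpolation=cv2.INTER_CUBIC),'c2.png')
```

```text
(no output)
```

View pics/c1.png

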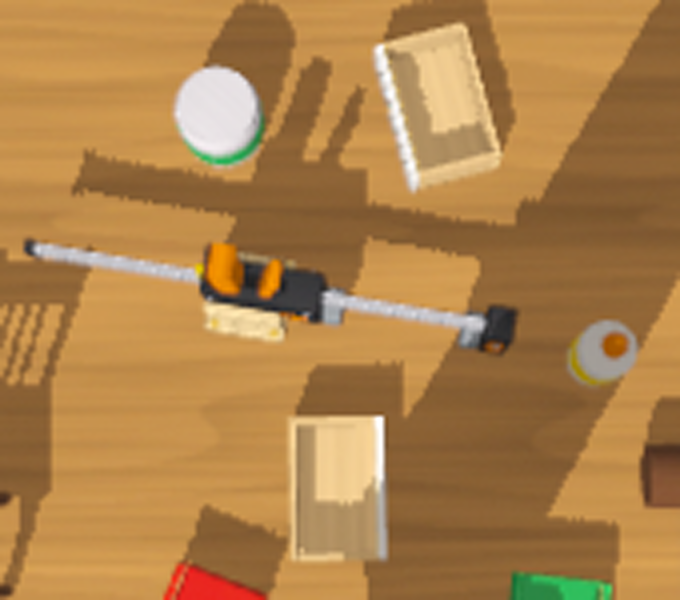

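View pics/c2.png

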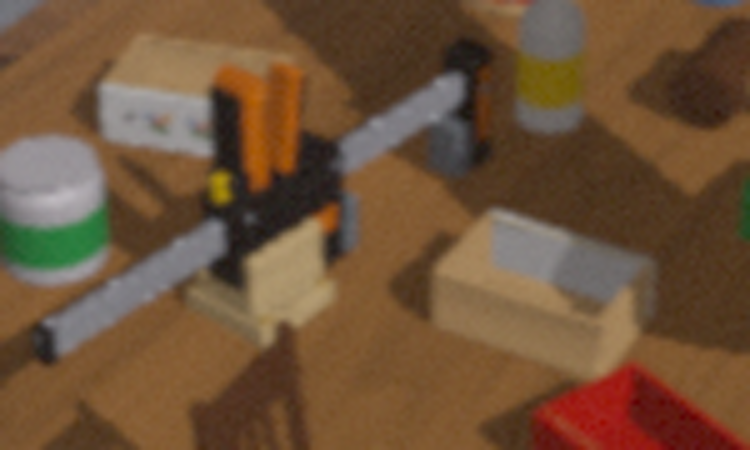

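c1 confirms it. The drawer at crop (338,487) is plain light wood, has its white front towards the moving-jaw side, and stands in front of the mouth. The fixed pad face is near crop (345,306) and the moving pad near (459,328). c2 shows the same layout, with the trigger (orange, right blade) at (288,110) and the grip at (240,120).

Run:
```python
from h import *
d=np.load('top.npz'); im,K,e,M=[d[k] for k in('im','K','e','M')]
f=lambda x,y:(160+(x+.5)/4-.5,85+(y+.5)/4-.5)
hsv=cv2.cvtColor(im,cv2.COLOR_RGB2HSV)
m=((hsv[...,1]<60)&(hsv[...,2]>110)).astype(np.uint8)
def reg(m,x0,x1,y0,y1):
    (a,b),(c,g)=f(x0,y0),f(x1,y1); z=np.zeros_like(m); z[int(b):int(g),int(a):int(c)]=1
    y,x=np.nonzero(m*z); return np.c_[x,y].astype(np.float32)
p=np.r_[reg(m,45,185,235,285),reg(m,355,455,290,325)]
P=plane(p,.083,K,e,M)[:,:2]
vx,vy,x0,y0=cv2.fitLine(P.astype(np.float32),cv2.DIST_HUBER,0,.01,.01).ravel()
u=np.array([vx,vy]); u*=np.sign(u[1]); n=np.array([u[1],-u[0]]); o=np.array([x0,y0])
print(len(p),'cy dir',u,'x dir',n,'resid',np.std((P-o)@n))
def along(px,z): q=plane([f(*px)],z,K,e,M)[0]; return q.round(4),((q[:2]-o)@u).round(4),((q[:2]-o)@n).round(4)
for nm,px,z in[('fixface',(345,308),.05),('fixback/casefront',(324,300),.099),('caseback',(203,280),.099),('movface',(459,328),.05),('movjawfront',(484,325),.1),('movjawback',(516,330),.1)]: print(nm,along(px,z))
w=((hsv[...,1]<120)&(hsv[...,2]>90)).astype(np.uint8)
# drawer rim corners at z=.045
C=plane([f(*q) for q in[(290,417),(384,416),(387,558),(291,560)]],.045,K,e,M)[:,:2]
print(C.round(4).tolist(),C.mean(0)); 
for i in range(4): print(np.linalg.norm(C[i]-C[i-1]).round(4),end=' ')
a=(C[0]-C[3])+(C[1]-C[2]); print('drawer x angle',np.degrees(np.arctan2(a[1],a[0])),'clamp x angle',np.degrees(np.arctan2(n[1],n[0])))
# rim orange blobs
om=((hsv[...,0]>5)&(hsv[...,0]<20)&(hsv[...,1]>200)&(hsv[...,2]>150)).astype(np.uint8)
q=reg(om,190,300,235,300); print(om.sum(), q.mean(0) if len(q) else 0)
# side view triangulation
s=np.load('side.npz'); g=lambda x,y:(150+(x+.5)/5-.5,170+(y+.5)/5-.5)
S=[s[k] for k in('K','e','M')]
for nm,px,z in[('grip top',(240,72),.178),('trig top',(287,68),.168),('fixpad top',(352,198),.05)]:
    q=plane([g(*px)],z,*S)[0]; print(nm,q.round(4),((q[:2]-o)@u).round(4),((q[:2]-o)@n).round(4))
for nm,px,z in[('grip top',(222,246),.178),('trig top',(272,265),.168)]: print(nm,along(px,z))
```

```text
194 cy dir [0.17722455 0.98417044] x dir [ 0.98417044 -0.17722455] resid 0.003119704889414376
fixface (array([0.5956, 0.016 , 0.05  ]), np.float64(-0.0524), np.float64(-0.0018))
fixback/casefront (array([0.5958, 0.0323, 0.099 ]), np.float64(-0.0363), np.float64(-0.0046))
caseback (array([0.6131, 0.1301, 0.099 ]), np.float64(0.063), np.float64(-0.0049))
movface (array([ 0.5777, -0.0798,  0.05  ]), np.float64(-0.1498), np.float64(-0.0025))
movjawfront (array([ 0.574 , -0.0969,  0.1   ]), np.float64(-0.1673), np.float64(-0.0031))
movjawback (array([ 0.5696, -0.1227,  0.1   ]), np.float64(-0.1935), np.float64(-0.0028))
[[0.5044, 0.0633], [0.5044, -0.0159], [0.3851, -0.017], [0.3844, 0.0634]] [0.44459062 0.0234684 ]
0.1201 0.0792 0.1193 0.0805 drawer x angle 0.24691306394075768 clamp x angle -10.208138
161 [219.      152.31035]
grip top [0.6176 0.1046 0.178 ] 0.0387 0.0041
trig top [0.6048 0.0723 0.168 ] 0.0046 -0.0028
fixpad top [0.5874 0.0274 0.05  ] -0.0426 -0.0119
grip top (array([0.6268, 0.1071, 0.178 ]), np.float64(0.0428), np.float64(0.0127))
trig top (array([0.6135, 0.07  , 0.168 ]), np.float64(0.0039), np.float64(0.0062))
```

```bash
cat >> h.py <<'E'
O=np.array([.5893,-.0235]); U=np.array([.1772,.9842]); N=np.array([.9842,-.1772])   # clamp frame
def pose():
    s=robot.observe(); q=s["tcp_rot"]; m=R.from_quat(np.r_[q[1:],q[0]]).as_matrix()
    return s["tcp_pos"],np.degrees(np.arctan2(m[1,0],m[0,0])),s
def plan(x,y,z,th,mm=38,deg=7.0):
    p,t,_=pose(); p=p.copy(); D=np.array([x,y,z])-p; dt=(th-t+180)%360-180
    n=max(1,int(np.ceil(max(np.linalg.norm(D)*1e3/mm,abs(dt)/deg)))); rows=[]
    tgt0=p.copy(); cur=p.copy(); tc=t
    for i in range(n):
        d=tgt0+D*(i+1)/n-cur; a=np.radians(tc)
        X=np.array([np.cos(a),np.sin(a),0]);Y=np.array([np.sin(a),-np.cos(a),0])
        r=np.round([d@X*1e3,d@Y*1e3,-d[2]*1e3]).astype(int); 
        w=-round((t+dt*(i+1)/n)-tc)
        rows.append([*r.tolist(),w]); cur=cur+(r[0]*X+r[1]*Y)/1e3; cur[2]-=r[2]/1e3; tc-=w
    print(n,rows,'end',cur.round(4),round(tc,2))
E
python3 - <<'E'
from h import *
plan(.40,-.10,.20,90)
E
```

```text
15 [[24, -29, 2, -5], [27, -27, 2, -5], [29, -24, 2, -5], [31, -22, 2, -5], [33, -18, 2, -6], [35, -16, 2, -5], [36, -12, 2, -5], [36, -9, 2, -5], [38, -6, 2, -5], [37, -3, 2, -5], [38, 1, 2, -5], [38, 4, 2, -5], [37, 8, 2, -5], [36, 10, 2, -5], [36, 14, 2, -6]] end [ 0.4003 -0.0998  0.2003] 90.39
```

Call:
carry_out:
  targets:
    - [0.4,24,-29,2,-5]
    - [0.4,27,-27,2,-5]
    - [0.4,29,-24,2,-5]
    - [0.4,31,-22,2,-5]
    - [0.4,33,-18,2,-6]
    - [0.4,35,-16,2,-5]
    - [0.4,36,-12,2,-5]
    - [0.4,36,-9,2,-5]
    - [0.4,38,-6,2,-5]
    - [0.4,37,-3,2,-5]
  newtons: 40

```text
clock: 0.93
tcp_pos: [0.3145, -0.2679, 0.2109]
tcp_rot: [-0.0, 0.845, 0.534, 0.0]
wrist_force: [0.5, -0.5, -0.5]
width: 0.402
finger_force: 0.0
```

Call:
carry_out:
  targets:
    - [0.4,38,1,2,-5]
    - [0.4,38,4,2,-5]
    - [0.4,37,8,2,-5]
    - [0.4,36,10,2,-5]
    - [0.4,36,14,2,-6]
    - [0.4,0,0,0,0]

```text
clock: 1.43
tcp_pos: [0.4016, -0.0948, 0.2007]
tcp_rot: [-0.001, 0.7, 0.714, 0.001]
wrist_force: [-0.5, -0.1, -0.4]
width: 0.404
finger_force: 0.0
```

Run:
```python
from h import *
print(pose()[:2]); plan(.388,.0235,.08,90.2); plan(.388,.0235,.015,90.2)
```

```text
(array([ 0.40162352, -0.09484325,  0.20069672]), np.float64(91.08424163556826))
5 [[24, -2, 24, 0], [23, -3, 24, 0], [24, -2, 24, 1], [24, -3, 25, 0], [23, -2, 24, 0]] end [0.3882 0.023  0.0797] 90.08
6 [[20, -2, 31, 0], [20, -2, 31, 0], [19, -2, 31, 0], [20, -2, 31, 1], [20, -2, 31, 0], [20, -2, 31, 0]] end [0.3881 0.024  0.0147] 90.08
```

Call:
carry_out:
  targets:
    - [0.4,24,-2,24,0]
    - [0.4,23,-3,24,0]
    - [0.4,24,-2,24,1]
    - [0.4,24,-3,25,0]
    - [0.4,23,-2,24,0]
    - [0.4,0,0,0,0]
    - [0.4,0,0,0,0]

```text
clock: 2.02
tcp_pos: [0.386, 0.0183, 0.0787]
tcp_rot: [-0.002, 0.71, 0.704, -0.002]
wrist_force: [0.5, -0.4, -0.1]
width: 0.399
finger_force: 0.0
```

Run:
```python
from h import *
print(pose()[:2]); plan(.388,.0235,.015,90.2)
im,K,e,M=cap('side'); c=proj([.388,.0235,.05],K,e,M)[0].astype(int);print(c)
a=im[c[1]-60:c[1]+50,c[0]-80:c[0]+70]
im2,K,e,M=cap('top'); c=proj([.42,.0235,.05],K,e,M)[0].astype(int); b=im2[c[1]-55:c[1]+55,c[0]-60:c[0]+60]
save(np.hstack([cv2.resize(x,None,fx=2.9,fy=2.9) for x in(a,b)]),'n1.png')
```

```text
(array([0.38604672, 0.01831021, 0.07874522]), np.float64(89.51870652161463))
2 [[3, 1, 32, 0], [2, 1, 32, -1]] end [0.3881 0.0233 0.0147] 90.52
[274 226]
```

View pics/n1.png

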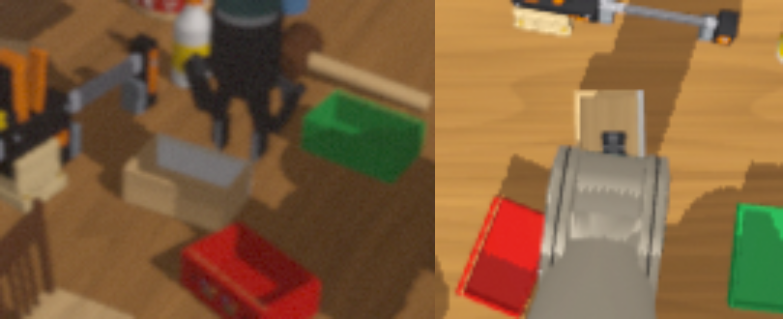

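The fingers (left panel, about (240,135)) stand above the drawer's near end wall, one on each side of it, and nothing is in the way.

Call:
carry_out:
  targets:
    - [0.4,5,2,12,0]
    - [0.4,0,0,17,0]
    - [0.4,0,0,17,0]
    - [0.4,0,0,17,0]
    - [0.4,0,0,0,0]
    - [0.4,0,0,0,0]

```text
clock: 2.62
tcp_pos: [0.3911, 0.0216, 0.0179]
tcp_rot: [0.0, 0.711, 0.703, 0.0]
wrist_force: [0.2, 0.2, -0.1]
width: 0.397
finger_force: 0.0
```

Call:
carry_out:
  targets:
    - [0.0,0,0,0,0]
    - [0.0,0,0,0,0]
    - [0.0,0,0,0,0]
    - [0.0,0,0,0,0]
    - [0.0,0,0,0,0]
    - [0.0,0,0,0,0]

```text
clock: 3.12
tcp_pos: [0.3916, 0.0222, 0.0186]
tcp_rot: [0.001, 0.711, 0.703, 0.0]
wrist_force: [-0.8, -0.3, 7.1]
width: 0.05
finger_force: 41.2
```

Run:
```python
from h import *
print(pose()[:2]); p=O-.2075*N-.009*U; plan(p[0],p[1],.0186,79.8,8,2)
```

```text
(array([0.39156591, 0.02218163, 0.01861671]), np.float64(89.3797100241063))
5 [[-4, -2, 0, 2], [-3, -1, 0, 2], [-4, -1, 0, 2], [-4, -2, 0, 2], [-3, -1, 0, 2]] end [0.3832 0.0048 0.0186] 79.38
```

Call:
carry_out:
  targets:
    - [0.0,-4,-1,0,2]
    - [0.0,-3,-1,0,2]
    - [0.0,-4,-1,0,2]
    - [0.0,-4,-1,0,2]
    - [0.0,-3,-1,0,2]
    - [0.0,0,0,0,0]
    - [0.0,0,0,0,0]

```text
clock: 3.7
tcp_pos: [0.3864, 0.0043, 0.0186]
tcp_rot: [0.002, 0.77, 0.638, 0.002]
wrist_force: [2.0, 0.4, 6.6]
width: 0.048
finger_force: 41.1
```

```bash
cat >> h.py <<'E'
def clampxy(P): d=np.atleast_2d(P)[:,:2]-O; return np.c_[d@N,d@U]
E
python3 - <<'E'
from h import *
p,t,s=pose(); print(p,t,clampxy(p),s['wrist_force'])
im,K,e,M=cap('top'); c=proj([.44,.01,.05],K,e,M)[0].astype(int); x0,y0=c[0]-55,c[1]-65; print(x0,y0)
save(cv2.resize(im[y0:y0+110,x0:x0+130],None,fx=5,fy=5,interpolation=cv2.INTER_CUBIC),'n2.png')
np.savez('t2',im=im,K=K,e=e,M=M)
E
```

```text
[0.38644897 0.00426807 0.01861935] 79.28759829599072 [[-0.20456648 -0.00861587]] [1.9977663  0.41891708 6.62634859]
193 142
```

View pics/n2.png

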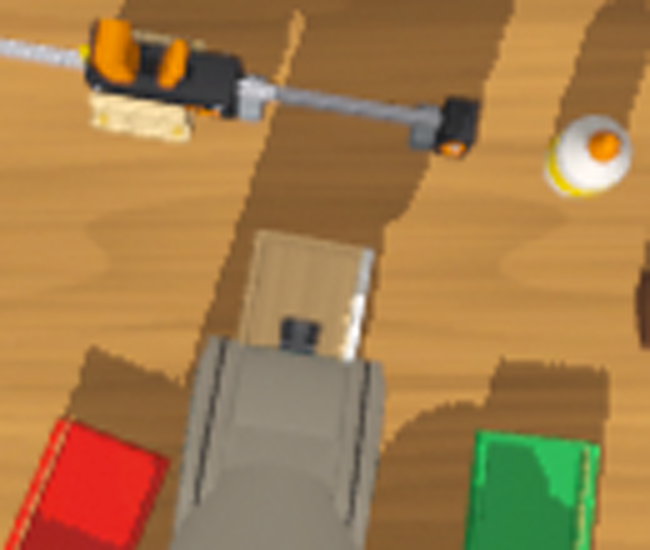

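The drawer has turned with the grip. Its far corners are at crop (258,231) and (374,250), roughly square to the bar, and the mouth between the pads runs from (266,100) to (411,125).

Run:
```python
from h import *
d=np.load('t2.npz'); K,e,M=[d[k] for k in('K','e','M')]
f=lambda x,y:(193+(x+.5)/5-.5,142+(y+.5)/5-.5)
c=clampxy(plane([f(258,231),f(374,250),f(357,361)],.045,K,e,M)); print(c.round(4))
v=c[0]-c[1]; print('ang off',np.degrees(np.arctan2(-v[0],v[1])), 'len',np.hypot(*v),'farmid',c[:2].mean(0))
print('pads',clampxy(plane([f(266,100),f(411,125)],.05,K,e,M)).round(4), 'bottle?')
```

```text
[[-0.0886  0.0309]
 [-0.0882 -0.0483]
 [-0.1637 -0.0493]]
ang off 0.27595802221668553 len 0.07921946007381794 farmid [-0.08836622 -0.00870328]
pads [[-0.0008  0.0403]
 [-0.0011 -0.0589]] bottle?
```

Call:
carry_out:
  targets:
    - [0.0,0,8,0,0]
    - [0.0,0,16,0,0]
    - [0.0,0,16,0,0]
    - [0.0,0,16,0,0]
    - [0.0,1,16,0,0]
    - [0.0,0,16,0,0]
    - [0.0,0,16,0,0]
    - [0.0,0,16,0,0]
    - [0.0,0,16,0,0]
    - [0.0,0,10,0,0]

```text
clock: 4.58
tcp_pos: [0.5267, -0.0214, 0.0181]
tcp_rot: [-0.001, 0.77, 0.638, -0.001]
wrist_force: [-8.4, 1.6, 14.9]
width: 0.051
finger_force: 43.3
```

Call:
carry_out:
  targets:
    - [0.0,0,0,0,0]
    - [0.0,0,0,0,0]
    - [0.0,0,0,0,0]

```text
clock: 4.83
tcp_pos: [0.5293, -0.0219, 0.0181]
tcp_rot: [0.002, 0.77, 0.638, 0.001]
wrist_force: [3.6, -2.1, 3.4]
width: 0.048
finger_force: 41.5
```

Run:
```python
from h import *
p,t,s=pose(); print(p,t,clampxy(p),s['wrist_force'],s['width'])
im,K,e,M=cap('top'); c=proj([.6,-.02,.05],K,e,M)[0].astype(int); x0,y0=c[0]-60,c[1]-40; print(x0,y0)
save(cv2.resize(im[y0:y0+90,x0:x0+130],None,fx=6,fy=6,interpolation=cv2.INTER_CUBIC),'n3.png')
np.savez('t3',im=im,K=K,e=e,M=M,o=[x0,y0])
```

```text
[ 0.5293171  -0.02193228  0.01808233] 79.33368954466312 [[-0.05931297 -0.00908602]] [ 3.57661014 -2.10270919  3.38573081] 0.047573359898211674
196 120
```

View pics/n3.png

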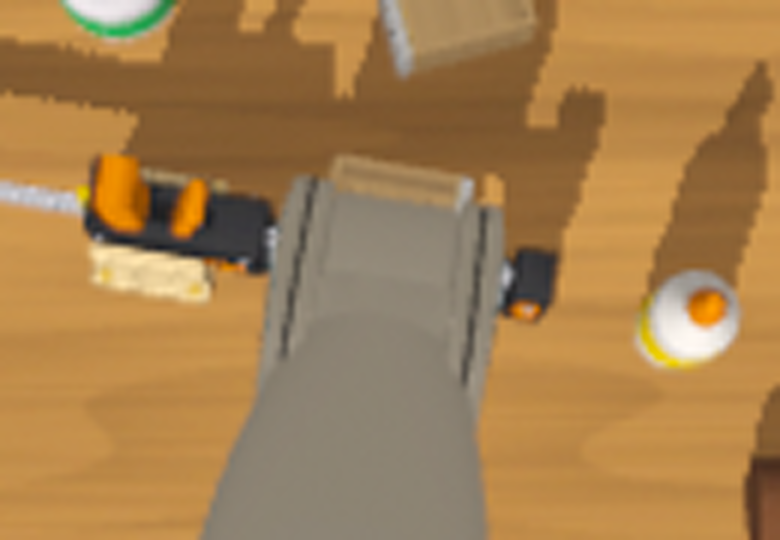

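The drawer now passes under the bar, with its far corners at crop (336,155) and (474,180). The jaws are clear on both sides.

Run:
```python
from h import *
d=np.load('t3.npz'); K,e,M,o=[d[k] for k in('K','e','M','o')]
f=lambda x,y:(o[0]+(x+.5)/6-.5,o[1]+(y+.5)/6-.5)
c=clampxy(plane([f(336,155),f(474,180)],.045,K,e,M)); print(c.round(4), 'mid -> centre', c.mean(0)-[.06,0])
v=c[0]-c[1]; print(np.degrees(np.arctan2(-v[0],v[1])))
```

```text
[[ 0.0576  0.0304]
 [ 0.0566 -0.0489]] mid -> centre [-0.00294001 -0.00926179]
-0.7172799402889992
```

Call:
carry_out:
  targets:
    - [0.35,0,0,0,0]
    - [0.35,0,0,0,0]
    - [0.35,0,0,0,0]
    - [0.35,0,0,0,0]
    - [0.35,0,0,-10,0]
    - [0.35,0,0,-25,0]
    - [0.35,0,0,-40,0]
    - [0.35,0,0,-40,0]
    - [0.35,0,0,-40,0]
    - [0.35,0,0,-40,0]

```text
clock: 5.72
tcp_pos: [0.5269, -0.0207, 0.2147]
tcp_rot: [-0.0, 0.769, 0.639, -0.0]
wrist_force: [0.8, -0.7, -0.5]
width: 0.348
finger_force: 0.0
```

Run:
```python
from h import *
p,t,s=pose(); print(p,t,s['width'])
q=O+.1245*U; print(q); plan(q[0],q[1],.225,169.8)
```

```text
[ 0.52687065 -0.02066597  0.21469574] 79.40249284639746 0.347897957166914
[0.6113614 0.0990329]
13 [[10, 5, -1, -7], [10, 6, -1, -7], [9, 7, 0, -7], [8, 8, -1, -7], [7, 9, -1, -7], [5, 9, -1, -7], [5, 11, -1, -7], [3, 10, 0, -7], [2, 12, -1, -7], [0, 11, -1, -7], [-1, 11, -1, -6], [-2, 11, -1, -7], [-3, 11, 0, -7]] end [0.6113 0.0991 0.2247] 169.4
```

Call:
carry_out:
  targets:
    - [0.35,10,5,-8,-7]
    - [0.35,10,6,-3,-7]
    - [0.35,9,7,0,-7]
    - [0.35,8,8,0,-7]
    - [0.5,7,9,0,-7]
    - [0.7,5,9,0,-7]
    - [0.9,5,11,0,-7]
    - [1.0,3,10,0,-7]
    - [1.0,2,12,0,-7]
    - [1.0,0,11,0,-7]

```text
clock: 6.55
tcp_pos: [0.5929, 0.0719, 0.2238]
tcp_rot: [-0.0, 0.261, 0.965, 0.0]
wrist_force: [0.5, 0.0, 0.1]
width: 1.003
finger_force: 0.0
```

Call:
carry_out:
  targets:
    - [1.0,-1,11,0,-6]
    - [1.0,-2,11,0,-7]
    - [1.0,-3,11,0,-7]
    - [1.0,0,0,0,0]
    - [1.0,0,0,0,0]
    - [1.0,0,0,0,0]

```text
clock: 7.05
tcp_pos: [0.6116, 0.0986, 0.2235]
tcp_rot: [-0.0, 0.094, 0.996, -0.0]
wrist_force: [0.8, 0.6, -0.6]
width: 1.0
finger_force: 0.0
```

Run:
```python
from h import *
p,t,s=pose(); print(p,t,s['width'],clampxy(p))
q=O+.1245*U; plan(q[0],q[1],.128,169.8)
im,K,e,M=cap('side'); np.savez('s4',im=im,K=K,e=e,M=M)
c=proj([.6,.05,.15],K,e,M)[0].astype(int); x0,y0=c[0]-65,c[1]-50; a=cv2.resize(im[y0:y0+120,x0:x0+130],None,fx=3,fy=3)
im,K,e,M=cap('top'); np.savez('t4',im=im,K=K,e=e,M=M)
c=proj([.59,0.03,.05],K,e,M)[0].astype(int); x1,y1=c[0]-60,c[1]-50; print(x0,y0,x1,y1)
b=cv2.resize(im[y1:y1+120,x1:x1+130],None,fx=3,fy=3)
save(np.hstack([a,b]),'n4.png')
```

```text
[0.61156039 0.09856071 0.22346955] 169.2476797977859 1.0000205279225687 [[0.00027952 0.12407669]]
3 [[0, 0, 32, 0], [0, 0, 32, 0], [0, 0, 31, -1]] end [0.6116 0.0986 0.1285] 170.25
147 135 181 113
```

View pics/n4.png

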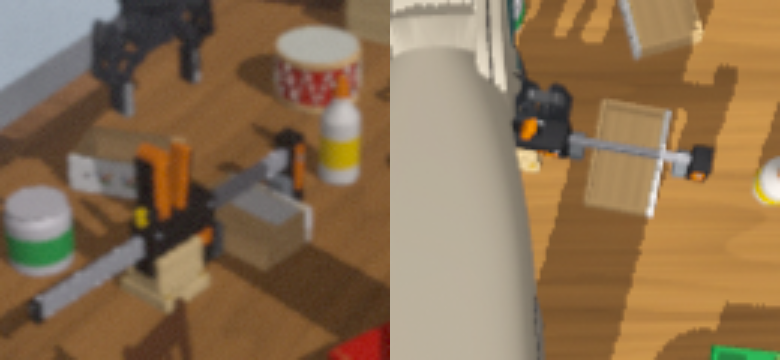

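The drawer sits under the bar, square between the pads (right panel, drawer at about (627,157), gap on both sides). In the left panel the open fingers are above the trigger and grip (blades at (180,170) and (150,180)). I'll lower slightly off-centre to clear the leaning trigger, then centre.

Call:
carry_out:
  targets:
    - [1.0,0,-5,10,0]
    - [1.0,0,0,20,0]
    - [1.0,0,0,20,0]
    - [1.0,0,0,20,0]
    - [1.0,0,0,18,0]
    - [1.0,0,0,7,0]
    - [1.0,0,5,0,0]
    - [0.9,0,0,0,0]
    - [0.9,0,0,0,0]
  newtons: 30

```text
clock: 7.9
tcp_pos: [0.6131, 0.0991, 0.1295]
tcp_rot: [0.001, 0.092, 0.996, 0.0]
wrist_force: [-0.1, 0.3, 0.3]
width: 0.9
finger_force: 0.0
```

```bash
cat >> h.py <<'E'
def jaw():
    """moving jaw/bar state: clamp y of bar front features from top view (black jaw edges at z=.1), white front y at z=.045"""
    im,K,e,M=cap('top'); g=cv2.cvtColor(im,cv2.COLOR_RGB2GRAY).astype(np.float32)
    def line(xs,ys,z):
        pts=np.array([[*(O+x*N+y*U),z] for x in xs for y in ys]); q=proj(pts,K,e,M).astype(np.float32)
        return cv2.remap(g,q[:,0].reshape(len(xs),-1),q[:,1].reshape(len(xs),-1),cv2.INTER_LINEAR).mean(0)
    ys=np.arange(-.12,-.02,.0005)
    L=line(np.arange(-.008,.009,.002),ys,.1)
    d=np.gradient(cv2.GaussianBlur(L[None],(0,0),3)[0]); i=np.argmax(np.where((ys<-.04),d,0)); j=np.argmin(np.where(ys<ys[i],d,0))
    # drawer white front on far half beyond bar
    W=line(np.arange(.025,.05,.003),ys,.045); w=ys[W>W.min()+.6*(W.max()-W.min())]
    im2,K,e,M=cap('side')
    print('jaw front edge %.4f back edge %.4f  white front %.4f..%.4f'%(ys[i],ys[j],w.min(),w.max()))
    return im,im2
E
python3 - <<'E'
from h import *
p,t,s=pose(); print(p,t,s['width'],clampxy(p),s['wrist_force']); jaw()
E
```

```text
[0.61309584 0.0990545  0.12951831] 169.39563703037658 0.9002950781075851 [[0.00170321 0.12483477]] [-0.06492449  0.25872797  0.27743472]
jaw front edge -0.0745 back edge -0.0995  white front -0.1200..-0.0350
```

Call:
carry_out:
  targets:
    - [0.3,0,0,0,0]
    - [0.3,0,0,0,0]
    - [0.3,0,0,0,0]
    - [0.3,0,0,0,0]
    - [0.3,0,0,0,0]
    - [0.3,0,0,0,0]

```text
clock: 8.5
tcp_pos: [0.6136, 0.1002, 0.1306]
tcp_rot: [0.002, 0.092, 0.996, 0.001]
wrist_force: [-0.2, 3.1, 4.4]
width: 0.402
finger_force: 33.9
```

Run:
```python
from h import *
p,t,s=pose(); print(s['width'],clampxy(p),s['wrist_force'],s['finger_force']); jaw()
```

```text
0.4017918215955209 [[0.00201477 0.12603088]] [-0.16743053  3.11138071  4.43471364] 33.914260268211365
jaw front edge -0.0700 back edge -0.0940  white front -0.1200..-0.0385
```

Call:
carry_out:
  targets:
    - [0.9,0,0,0,0]
    - [0.9,0,0,0,0]
    - [0.9,0,0,0,0]
    - [0.9,0,0,0,0]
    - [0.9,0,0,0,0]

```text
clock: 9.02
tcp_pos: [0.612, 0.099, 0.1281]
tcp_rot: [-0.0, 0.092, 0.996, 0.0]
wrist_force: [-0.6, 0.6, 0.3]
width: 0.901
finger_force: 0.0
```

Call:
carry_out:
  targets:
    - [0.3,0,0,0,0]
    - [0.3,0,0,0,0]
    - [0.3,0,0,0,0]
    - [0.3,0,0,0,0]
    - [0.3,0,0,0,0]
    - [0.3,0,0,0,0]

```text
clock: 9.52
tcp_pos: [0.6131, 0.1003, 0.1298]
tcp_rot: [0.001, 0.092, 0.996, 0.001]
wrist_force: [-0.7, 3.0, 5.4]
width: 0.399
finger_force: 34.1
```

Run:
```python
from h import *
p,t,s=pose(); print(s['width'],clampxy(p),s['wrist_force'],s['finger_force']); im,_=jaw(); np.savez('t5',im=im)
```

```text
0.39932064582567367 [[0.00149051 0.12602727]] [-0.68825331  2.98293766  5.41141478] 34.06842827796936
jaw front edge -0.0645 back edge -0.0890  white front -0.1200..-0.0385
```

Call:
carry_out:
  targets:
    - [0.9,0,0,0,0]
    - [0.9,0,0,0,0]
    - [0.9,0,0,0,0]
    - [0.9,0,0,0,0]
    - [0.9,0,0,0,0]

```text
clock: 10.03
tcp_pos: [0.612, 0.099, 0.128]
tcp_rot: [-0.0, 0.092, 0.996, 0.0]
wrist_force: [-0.4, 0.0, 0.1]
width: 0.901
finger_force: 0.0
```

Call:
carry_out:
  targets:
    - [0.3,0,0,0,0]
    - [0.3,0,0,0,0]
    - [0.3,0,0,0,0]
    - [0.3,0,0,0,0]
    - [0.3,0,0,0,0]
    - [0.3,0,0,0,0]

```text
clock: 10.53
tcp_pos: [0.6131, 0.1002, 0.1298]
tcp_rot: [0.001, 0.092, 0.996, 0.001]
wrist_force: [0.5, 3.3, 5.0]
width: 0.403
finger_force: 34.0
```

Run:
```python
from h import *
p,t,s=pose(); print(s['width'],clampxy(p),s['wrist_force'],s['finger_force']); im,im2=jaw(); np.savez('t6',im=im)
_,K,e,M=cap('top')
c=proj([.59,-0.02,.05],K,e,M)[0].astype(int); x1,y1=c[0]-35,c[1]-32; print(x1,y1)
save(cv2.resize(im[y1:y1+64,x1:x1+85],None,fx=9,fy=9,interpolation=cv2.INTER_CUBIC),'n6.png')
```

```text
0.40333076796450235 [[0.00153791 0.12600908]] [0.45144583 3.28229434 5.03760367] 34.023916125297546
jaw front edge -0.0595 back edge -0.0840  white front -0.1200..-0.0305
221 131
```

View pics/n6.png

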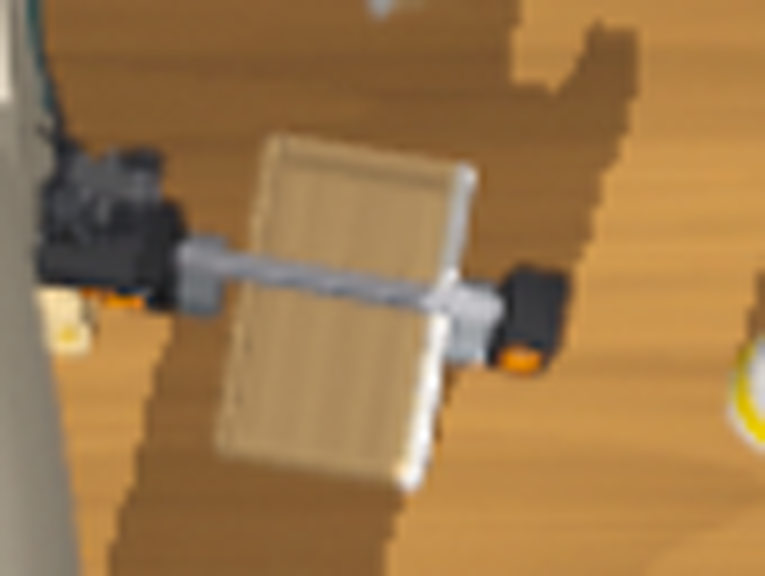

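The moving pad at crop (470,320) now touches the white front. A small gap of about 4 mm is left at the fixed pad, near (225,280). I'll measure the corners (270,138), (472,170), (412,485), (218,450).

Run:
```python
from h import *
_,K,e,M=cap('top')
f=lambda x,y:(221+(x+.5)/9-.5,131+(y+.5)/9-.5)
c=clampxy(plane([f(270,138),f(474,168),f(414,487),f(218,450)],.045,K,e,M)); print(c.round(4), c.mean(0))
for i,j in((0,3),(1,2)):
    v=c[i]-c[j]; print(np.hypot(*v),np.degrees(np.arctan2(v[1],v[0])))
print(clampxy(plane([f(222,285),f(500,305)],.05,K,e,M)))
```

```text
[[ 0.0554  0.0335]
 [ 0.057  -0.0441]
 [-0.0656 -0.0417]
 [-0.0641  0.0331]] [-0.00431346 -0.00479277]
0.11947490225278434 0.20798369276679932
0.12258567651265714 -1.1559746218584228
[[-0.00316574  0.04183517]
 [ 0.00679737 -0.06202722]]
```

Call:
carry_out:
  targets:
    - [0.9,0,0,0,0]
    - [0.9,0,0,0,0]
    - [0.9,0,0,0,0]
    - [0.9,0,0,0,0]
    - [0.9,0,0,0,0]

```text
clock: 11.15
tcp_pos: [0.612, 0.099, 0.1281]
tcp_rot: [-0.0, 0.092, 0.996, 0.0]
wrist_force: [0.4, 0.5, -0.5]
width: 0.902
finger_force: 0.0
```

Call:
carry_out:
  targets:
    - [0.3,0,0,0,0]
    - [0.3,0,0,0,0]
    - [0.3,0,0,0,0]
    - [0.3,0,0,0,0]
    - [0.3,0,0,0,0]
    - [0.3,0,0,0,0]

```text
clock: 11.65
tcp_pos: [0.6132, 0.1002, 0.1298]
tcp_rot: [0.001, 0.092, 0.996, 0.001]
wrist_force: [-1.8, 3.5, 6.2]
width: 0.4
finger_force: 33.9
```

```bash
cat >> h.py <<'E'
def zoom(f):
    im,_=jaw(); v=cv2.resize(im[131:195,221:306],None,fx=9,fy=9,interpolation=cv2.INTER_CUBIC); save(v,f); return im
E
python3 - <<'E'
from h import *
p,t,s=pose(); print(s['width'],clampxy(p),s['wrist_force'],s['finger_force']); zoom('n7.png')
E
```

```text
0.4001744273482513 [[0.00155266 0.12600392]] [-1.77479692  3.48995013  6.16843759] 33.925268054008484
jaw front edge -0.0545 back edge -0.0790  white front -0.1200..-0.0290
```

View pics/n7.png

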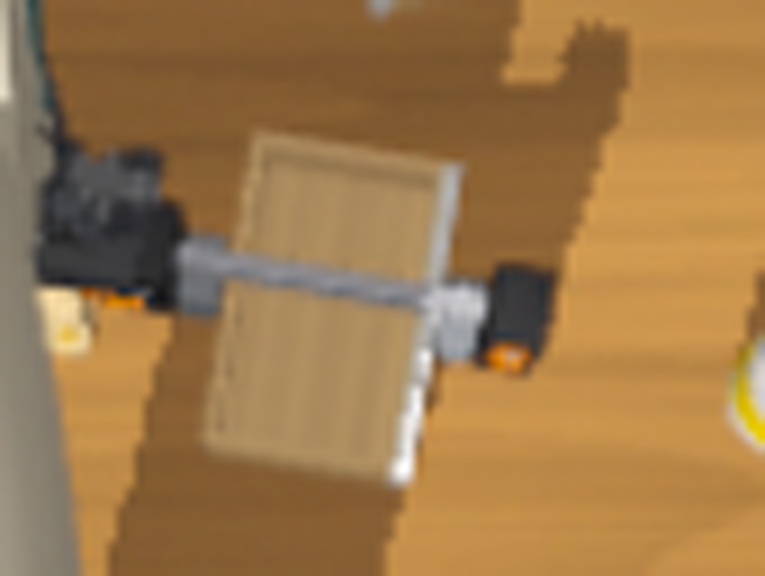

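The drawer has moved up to the fixed pad: its left edge at crop (225,290) now meets the pad, and the moving pad touches at (440,320). I'll get the pad compression from the drawer and jaw shifts between frames.

```bash
cat >> h.py <<'E'
def prof(im,xs,ys,z,K,e,M):
    g=cv2.cvtColor(im,cv2.COLOR_RGB2GRAY).astype(np.float32)
    q=proj([[*(O+x*N+y*U),z] for x in xs for y in ys],K,e,M).astype(np.float32)
    return cv2.remap(g,q[:,0].reshape(len(xs),-1),q[:,1].reshape(len(xs),-1),cv2.INTER_CUBIC).mean(0)
def shift(a,b,ys,lo,hi):
    best=[]
    m=(ys>lo)&(ys<hi)
    for d in np.arange(-.002,.014,.0001):
        best.append(np.std(a[m]-np.interp(ys[m]+d,ys,b)))
    k=int(np.argmin(best)); return round((-.002+k*.0001)*1e3,2)
def report(ims,cal):
    ys=np.arange(-.13,.08,.0005)
    for i in range(1,len(ims)):
        r={}
        for nm,xs,z,lo,hi in(('jaw',np.arange(-.01,.011,.002),.1,-.108,-.066),('front-near',np.arange(-.05,-.025,.003),.045,-.055,-.03),('front-far',np.arange(.025,.05,.003),.045,-.055,-.03),('back-near',np.arange(-.05,-.025,.003),.045,.015,.05),('back-far',np.arange(.025,.05,.003),.045,.015,.05)):
            r[nm]=shift(prof(ims[i-1],xs,ys,z,*cal),prof(ims[i],xs,ys,z,*cal),ys,lo,hi)
        print(i,r)
E
python3 - <<'E'
from h import *
im,K,e,M=cap('top'); np.savez('t7',im=im)
report([np.load(f't{k}.npz')['im'] for k in(4,5,6,7)],(K,e,M))
E
```

```text
1 {'jaw': 10.3, 'front-near': 0.4, 'front-far': -0.3, 'back-near': 0.0, 'back-far': 0.0}
2 {'jaw': 4.7, 'front-near': 2.7, 'front-far': 3.5, 'back-near': 2.7, 'back-far': 3.3}
3 {'jaw': 5.1, 'front-near': 4.6, 'front-far': 5.1, 'back-near': 5.2, 'back-far': 5.2}
```

The drawer followed the jaw the full 5 mm, so the pad is still essentially unpressed. One more full pump can press it at most about 5 mm (about 18 N), which is safe.

Call:
carry_out:
  targets:
    - [0.9,0,0,0,0]
    - [0.9,0,0,0,0]
    - [0.9,0,0,0,0]
    - [0.9,0,0,0,0]
    - [0.9,0,0,0,0]

```text
clock: 12.22
tcp_pos: [0.6121, 0.099, 0.1281]
tcp_rot: [-0.0, 0.092, 0.996, 0.0]
wrist_force: [-0.6, -0.3, 0.2]
width: 0.902
finger_force: 0.0
```

Call:
carry_out:
  targets:
    - [0.3,0,0,0,0]
    - [0.3,0,0,0,0]
    - [0.3,0,0,0,0]
    - [0.3,0,0,0,0]
    - [0.3,0,0,0,0]
    - [0.3,0,0,0,0]

```text
clock: 12.72
tcp_pos: [0.6132, 0.1003, 0.1299]
tcp_rot: [0.001, 0.092, 0.996, 0.001]
wrist_force: [-1.0, 2.7, 5.3]
width: 0.401
finger_force: 34.2
```

Run:
```python
from h import *
p,t,s=pose(); print(s['width'],clampxy(p),s['wrist_force'],s['finger_force'])
im,K,e,M=cap('top'); np.savez('t8',im=im)
report([np.load(f't{k}.npz')['im'] for k in(7,8)],(K,e,M)); jaw()
```

```text
0.4011472043712467 [[0.00159545 0.12603267]] [-1.04837119  2.74642023  5.32760189] 34.157874584198
1 {'jaw': 4.4, 'front-near': 1.9, 'front-far': 2.0, 'back-near': 2.1, 'back-far': 2.0}
jaw front edge -0.0505 back edge -0.0745  white front -0.1200..-0.0235
```

The jaw advanced about 4.5 to 5 mm and the drawer only 2 mm, so the pad is pressed about 2.5 to 3 mm (about 9 N). The drawer is against the fixed pad and the trigger is held home, so I'm handing in.

```bash
python3 -c "
from plant import workorder
print(workorder.job_done())"
```

```text
the job is handed in; nothing more can be done
None
```

I handed the job in with the drawer square against the fixed pad and the moving jaw's pad pressed in about 2.5 mm (about 9 N, estimated from the camera images). The trigger is still held squeezed home; the hand-in gave no verdict.

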